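Hang the big S-hook in the round-ended tag plate

TASK

Two wooden blocks on the packing table each hold an S-hook upright. Take the bigger S-hook and hang it on the stand whose flat tag plate has a round end: guide the upper point of the hook down through the hole from above while you hold it, then let go so that the hook hangs still and free from the rim of the hole. Leave the small S-hook in its block.

Things in the scene. Friction and masses are not known exactly. Their poses are not given: they have to be found in the camera images.
- s_hook: bigger steel S-hook, 148 tall, 48 wide, 8 mm bar, upright in slot of a fixed wood block (84x50x72; upper 88 of hook free), lean up to 4 deg. Origin mid-hook, 74 below top; z up, x in the plane of the S to the open end of the upper hook, y square to it. Upper hook: arc, centre-line radius 20, about (0,0,50) mm; underside of its top at z 66; then the shank slants from (-18,0,42) through the origin.
- s_hook_tip (a point): lowest point of the upper hook's open end (rounded, 8 mm thick), at (20, 0, 46) mm in the hook's frame, 20 mm below the underside of the arc's top. Fingers that pinch the arc's top along y and reach more than 8 mm below it meet the plate before the hook hangs; let go, it then drops the last few mm
- round_stand_hole (a point): hole centre at upper face of the ROUND-ended aluminium tag plate on a fixed stand, 170 above the table. Hole 28 mm, plate 4 thick, 48 wide. x runs along the plate, from its free end (24 from here, -x; rim 10 wide) to the post (85 away, +x; screw head 3 above plate); z up. Come from beyond the free end, hook's x along plate x. Another, equal stand has a SQUARE-cut plate: the wrong one.
- small_hook: the smaller S-hook, 92 mm tall, 32 mm wide, of 6 mm bar, upright in a second wood block of the same outer size; leave it there. Origin at its middle, 46 mm below its top, z up along it.
Mind the look-alikes: they are no part of the job. Leave any yellow look-alike of the part that bears round_stand_hole alone.

How it is judged:
By the outcome, as a careful person would: the job done as asked, in the order asked, and still so for the second after the job is handed in, with the robot touching nothing.
It also fails if it takes over 48 s, if anything falls off the work surface, if the arm or the gripper's body presses on something with over 40 N, if the wrist force passes 120 N, or if a joint passes its speed limit or range.

ROBOT

A 6-joint arm with a two-finger parallel gripper is mounted at the origin on a cart in front of the work surface, level with it; the furniture and walls round the work are solid. World frame = base frame: x ahead of the robot, y to its left, z up, the work surface at z = 0. Lengths are in mm, angles in rad, forces in N, time in s.
With the tool pointing down it reaches from about 400 to 925 mm from the base axis. Payload 12.5 kg.
Tool frame: the origin (TCP) lies midway between the tips of the shut fingers; the grasp point (between the pads) lies 19 mm behind it; z points along the fingers, y is the line along which they close (so a half turn about z gives the same grasp; the last joint's range is limited). The gripper opens to 95 mm and grips with 3 to 60 N. Pads are 20 mm wide; open, the fingers measure 119 mm over their backs; the gripper's body (75 mm by 180 mm) begins 59 mm behind the grasp point.
Start: joints at [-1.352, 0.491, 1.559, -0, 1.092, -0.106], TCP at [199.473, -592.334, 193.361] pointing down, gripper open.
Joint ranges: [-3.1, 3.1], [-0.84, 2.19], [0.05, 2.79], [-1.13, 4.28], [0.06, 2.93], [-2.69, 2.69]. Speed limits (rad/s): [2.22, 2.22, 2.79, 3.14, 3.14, 3.14].

INTERFACE

Orientations are given as [roll, pitch, yaw] about the fixed x, y, z axes, in that order (R = Rz(yaw) Ry(pitch) Rx(roll)).
In Python, from cell import * gives the robot as it stands.
- The arm moves only by the tool servo_tool, never from a script. Its argument "moves" is one flat list of numbers, 5 for each row, row after row: the shift along the world's x, y, z as a fraction of full scale, then the turn about the world's z as a fraction of full scale, then the opening, from 0 (shut) to 1 (fully open). A call has 1 to 12 rows; each row is the pose to reach, as a shift and turn from the pose commanded when the call began, turning the shorter way round; what a row does not reach only later rows make up. Full scale, the value 1, is 400 mm for a shift and 180 degrees for a turn. A row lasts 1/12 s, in which the tool goes at most 41.7 mm and 7.16 degrees, less where a joint would pass 70% of its speed; a pose out of reach is approached as far as the arm can. A call with a number of a shift or a turn outside -1 to 1 is refused whole. A call with a gripper value outside its range is refused whole. The fingers move at their own pace and stop on an object; the grip force is fixed at half the most. Time passes only in rows, so rows that repeat a pose let the fingers close. It gives the time, the measured TCP pose, the force, the opening and the grip force at its end, in the units of the state.
- state(): the state, without advancing time (a new reading comes with each control period).
- read_camera(name): name is "scene" or "side" or "wrist"; returns (picture, depth): 480x640x3 uint8, blue, green, red; 480x640 float32, mm along the optical axis (not along the pixel's ray), 0 where there is no reading.
- get_calibration(name): a dict with "K" (3x3 intrinsics, pixels), "k1" (the pictures are not rectified: a ray, as slopes to the right and down, at radius r is drawn at 1 + k1 r^2 times it, then the intrinsics apply), "R" (3x3) and "t" (3): a world point X has camera coordinates R X + t. Camera axes: x right, y down, z forward; pixel columns grow to the right and rows downward; lengths in mm; the calibration is good to about 2 mm. A picture is of the moment at which its call begins: read the wrist's pose just before it. get_calibration takes no time and is no camera call; for the wrist camera it gives the pose at the moment of the call.
- job_done(): hands the job in; it is judged then, once.
The state is a dict: "t": time; "joints": joint angles; "qvel": joint speeds; "tau": joint torques, N m; "eef_pos": TCP position; "tcp_rot": TCP orientation; "ft_force": force on the tool from outside, world axes, zero at the start; "moment": the same for the moment, N m; "opening": opening from 0.0 (shut) to 1.0 (fully open); "grip_force": force on a finger pad.
Only numpy, scipy, OpenCV 4.12 (cv2) and the standard library are available. Lean on these libraries where they do the work, as an engineer would, in place of code of your own. Each camera call takes 0.05 s, during which the arm holds its last target. There are 200 camera calls.

## Working session

There is one attempt and no reset: what is moved stays moved. The work goes in short steps, Python scripts to look and compute and a tool call to move; the robot and the scene stay as the last step left them, time stands still between calls to the robot, and variables do not carry over. Pictures are saved under pics/ and viewed, at most 10 in all, crops included, and the job is handed in when it is done.

Besides the shell and the picture viewer there is one more tool, called after ">>>" in YAML: its name, and indented under it one key for each argument. servo_tool: Moves the arm, as the interface text tells. Its arguments: {"type":"object","properties":{"moves":{"type":"array"}},"required":["moves"]}

```bash
mkdir -p pics
cat > h.py <<'E'
from cell import *
import numpy as np, cv2
def pts(name, uv, depth=None):
    c=get_calibration(name);K=np.array(c["K"]);R=np.array(c["R"]);t=np.array(c["t"])
    d=np.array([c["k1"],0,0,0,0],float)
    n=cv2.undistortPoints(np.array(uv,float).reshape(-1,1,2),K,d).reshape(-1,2)
    r=np.c_[n,np.ones(len(n))]@R
    return -R.T@t, r   # origin, rays with unit depth
def onplane(name,uv,z):
    o,r=pts(name,uv); return o+r*((z-o[2])/r[:,2])[:,None]
def withdepth(name,uv,d):
    o,r=pts(name,uv); return o+r*np.array(d).reshape(-1,1)
def tri(n1,p1,n2,p2):
    o1,r1=pts(n1,[p1]);o2,r2=pts(n2,[p2]);A=np.c_[r1[0],-r2[0]]
    s=np.linalg.lstsq(A,o2-o1,rcond=None)[0]
    a=o1+s[0]*r1[0];b=o2+s[1]*r2[0];return (a+b)/2,np.linalg.norm(a-b)
def proj(name,X):
    c=get_calibration(name);R=np.array(c["R"])
    return cv2.projectPoints(np.array(X,float).reshape(-1,1,3),cv2.Rodrigues(R)[0],np.array(c["t"],float),np.array(c["K"]),np.array([c["k1"],0,0,0,0],float))[0].reshape(-1,2)
E
python3 - <<'E'
from h import *
for n in ["scene","side"]:
    p,d=read_camera(n); cv2.imwrite(f"pics/{n}0.png",p); np.save(f"{n}0.npy",d)
    c=get_calibration(n);print(n,-np.array(c["R"]).T@c["t"],np.array(c["R"])[2],c["K"][0][0],c["k1"])
print(state())
E
```

```text
scene [ -149.1443294  -1256.22720559  1081.81185304] [ 0.44247857  0.69447077 -0.56738265] 594.1278660961478 0.049506332978650675
side [329.32246316 847.75756129 785.01705086] [ 0.22552822 -0.81611749 -0.53206134] 438.906212792492 -0.07992390904956047
{'t': 0.1, 'joints': array([-1.35161764e+00,  4.91470719e-01,  1.55936825e+00, -1.66686845e-05,
        1.09169287e+00, -1.05605822e-01]), 'qvel': array([ 0.00013548,  0.00106033, -0.00226479, -0.00164297, -0.00189428,
        0.00067035]), 'tau': array([ 2.41933529e-03, -6.13625908e+01, -2.58604360e+01,  6.94126287e-02,
        4.70838184e-02, -6.68257121e-05]), 'eef_pos': array([ 199.40541134, -592.10048444,  192.84491188]), 'tcp_rot': array([-3.14065714e+00, -8.42973057e-05,  3.24792161e-01]), 'ft_force': array([-1.17788445, -0.14673649, -0.55772976]), 'moment': array([ 0.00128256, -0.03441039, -0.01370862]), 'grip_force': 0.0, 'opening': 1.0026298463365486}
```

View pics/scene0.png

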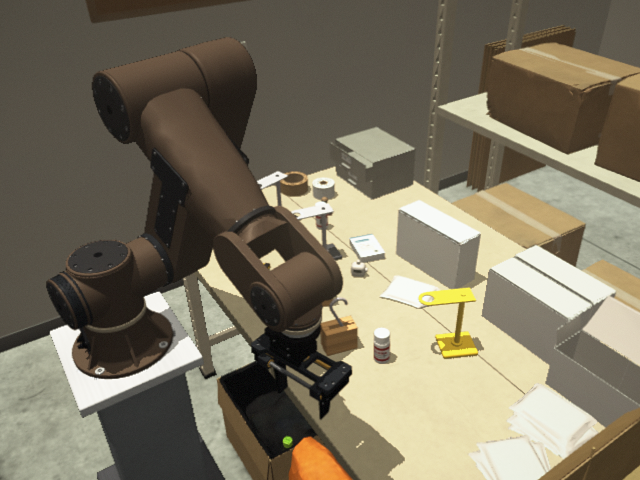

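View pics/side0.png

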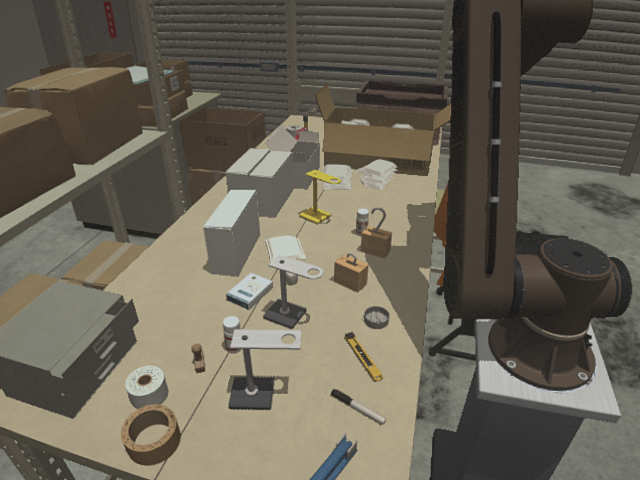

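The scene view shows the arm hiding some things: a hook in a block at (337,310), the yellow stand at (455,300), white plates at (313,212) and (272,181). The side view shows everything.
- **Hooks:** the big hook is at (378,218) and the small one at (352,262).
- **Stands:** the white plate with the round end has its hole at (313,271). The square plate is at (288,339) and the yellow look-alike at (323,178).

I choose the hook at (378,218) and the plate at (313,271), and check both in a crop.

Run:
```python
from h import *
s=cv2.imread("pics/side0.png");c=cv2.imread("pics/scene0.png")
a=cv2.resize(s[195:365,225:415],None,fx=3.5,fy=3.5,interpolation=cv2.INTER_CUBIC)[:, :]
cv2.imwrite("pics/crop1.png",a)
d=np.load("side0.npy")
for (u,v) in [(378,209),(377,240),(352,256),(313,271),(290,266),(305,271),(320,271),(282,262)]:
    print((u,v),d[v,u],withdepth("side",[(u,v)],[d[v,u]])[0].round(1))
```

```text
(378, 209) 1315.2568 [ 456.5 -318.8  156.3]
(377, 240) 1340.7437 [ 449.  -291.8   63.8]
(352, 256) 1381.8613 [ 521.9 -280.    -0.7]
(313, 271) 1312.1743 [ 618.5 -169.3    1.4]
(290, 266) 1046.4436 [614.5  45.  170.4]
(305, 271) 1029.7155 [574.4  54.6 170.2]
(320, 271) 1027.7522 [540.   46.8 171.2]
(282, 262) 1054.3336 [636.6  39.1 174. ]
```

View pics/crop1.png

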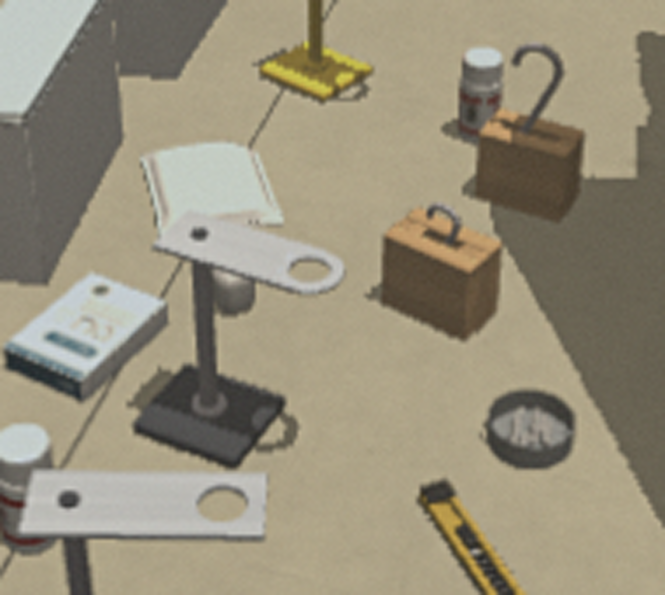

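The crop confirms it: a round-ended plate at side (314,271), and the tall hook with its open end toward image left (world +x). Next come the depth points for position and yaw.

```bash
cat > m.py <<'E'
from h import *
def cloud(name,d,box):
    v,u=np.nonzero(d>0); P=withdepth(name,np.c_[u,v],d[v,u])
    lo,hi=np.array(box).T; m=((P>lo)&(P<hi)).all(1); return P[m],np.c_[u,v][m]
E
python3 - <<'E'
from m import *
for n in ["side","scene"]:
    d=np.load(n+"0.npy")
    P,uv=cloud(n,d,[(380,530),(-380,-220),(60,80)])
    if len(P)>8: 
        r=cv2.minAreaRect(P[:,:2].astype(np.float32)); print(n,"block",len(P),r,np.median(P[:,2]))
    P,uv=cloud(n,d,[(380,530),(-390,-240),(82,175)])
    if len(P): 
        print(n,"hook",len(P)); 
        for lo in range(82,165,12):
            Q=P[(P[:,2]>=lo)&(P[:,2]<lo+12)]
            if len(Q): print(lo,Q.mean(0).round(1),Q.min(0).round(1),Q.max(0).round(1))
    P,uv=cloud(n,d,[(490,690),(-30,120),(160,180)])
    print(n,"plate",len(P),cv2.minAreaRect(P[:,:2].astype(np.float32)) if len(P)>8 else 0)
    if n=="side":
        m=np.zeros((480,640),np.uint8); m[uv[:,1],uv[:,0]]=255
        cs,h=cv2.findContours(m,cv2.RETR_CCOMP,cv2.CHAIN_APPROX_NONE)
        for c,hh in zip(cs,h[0]):
            if len(c)>12:
                W=onplane(n,c.reshape(-1,2),170)[:,:2].astype(np.float32); print("hole" if hh[3]>=0 else "outer",cv2.fitEllipse(W),cv2.minAreaRect(W))
E
```

```text
side block 306 ((455.98541259765625, -321.5323791503906), (56.50919723510742, 86.75885772705078), 77.71458435058594) 71.0048905967825
side hook 96
82 [ 454.9 -319.7   88.3] [ 452.  -323.7   82.1] [ 457.9 -317.6   93.1]
94 [ 449.5 -319.2  100.6] [ 444.2 -323.9   94.2] [ 455.5 -313.2  104.3]
106 [ 444.8 -317.4  112.7] [ 440.9 -319.5  108.2] [ 450.1 -314.8  117. ]
118 [ 440.  -316.9  123.9] [ 435.3 -320.9  118.5] [ 444.5 -311.7  128.8]
130 [ 447.6 -319.2  137. ] [ 433.1 -326.2  132.4] [ 477.1 -313.9  141.5]
142 [ 454.1 -320.7  148.1] [ 433.9 -326.5  142.1] [ 477.1 -314.4  153.4]
154 [ 455.2 -321.2  157.3] [ 444.2 -327.5  154.3] [ 469.5 -315.5  161.2]
side plate 648 ((597.5750122070312, 44.69797897338867), (54.00503921508789, 134.30128479003906), 79.78594207763672)
outer ((603.9420166015625, 44.17586898803711), (54.021095275878906, 164.1339111328125), 78.16880798339844) ((597.3885498046875, 45.37620544433594), (52.5785026550293, 133.5937042236328), 78.4432373046875)
hole ((554.9442138671875, 54.462154388427734), (27.967830657958984, 28.550350189208984), 90.52053833007812) ((554.852111816
[... 163 characters left out ...]
5, 85.42806243896484), 76.12137603759766) 70.06559824603966
scene hook 134
82 [ 451.9 -325.3   88. ] [ 447.5 -327.9   83.3] [ 457.3 -322.6   93. ]
94 [ 446.4 -324.9  101. ] [ 442.  -328.1   96.4] [ 451.  -321.8  105.8]
106 [ 442.3 -321.7  110.4] [ 438.2 -325.4  106.3] [ 446.4 -318.1  114.7]
118 [ 437.1 -321.7  122.9] [ 432.  -325.1  118.2] [ 442.1 -318.2  128.9]
130 [ 445.5 -322.9  136.3] [ 429.2 -331.7  130.4] [ 473.7 -313.7  141.6]
142 [ 451.2 -324.1  148.7] [ 431.3 -334.2  142.2] [ 476.1 -313.5  153.9]
154 [ 451.7 -325.1  157. ] [ 438.2 -329.7  154.2] [ 466.3 -319.2  161.4]
scene plate 345 ((603.9442749023438, 43.51435089111328), (63.287254333496094, 115.16521453857422), 82.0904769897461)
```

Both cameras agree to a few mm. The hook is near (454,-322) with its top at about 160 and yaw about -12°. The hole is near (555,54.6,170) with plate yaw about -11°. Now I move above the hook for a close wrist look.

>>> servo_tool:
  moves: [0,0,0.18,-0.02,1,0.6,0.66,0.24,-0.17,1,0.6,0.66,0.24,-0.17,1,0.6,0.66,0.24,-0.17,1,0.6,0.66,0.24,-0.17,1,0.6,0.66,0.24,-0.17,1,0.6,0.66,0.24,-0.17,1,0.6,0.66,0.24,-0.17,1,0.6,0.66,0.24,-0.17,1,0.6,0.66,0.24,-0.17,1,0.6,0.66,0.24,-0.17,1,0.6,0.66,0.24,-0.17,1]

```text
t: 1.1
eef_pos: [440.2, -327.2, 289.3]
tcp_rot: [3.141, 0.0, -0.206]
ft_force: [-0.7, -2.3, 0.7]
opening: 1.003
grip_force: 0.0
```

Run:
```python
from m import *
s=state();print(s["t"],s["eef_pos"],s["tcp_rot"])
c=get_calibration("wrist");p,d=read_camera("wrist");cv2.imwrite("pics/w1.png",p);np.save("w1.npy",d)
print(-np.array(c["R"]).T@c["t"],np.array(c["R"])[2])
print(proj("wrist",[[454,-322,160],[475,-326,130]]))
P,uv=cloud("wrist",d,[(380,530),(-400,-240),(62,80)]);print(len(P),cv2.minAreaRect(P[:,:2].astype(np.float32)) if len(P)>8 else 0)
for lo in range(84,168,12):
    Q,uv=cloud("wrist",d,[(400,500),(-370,-270),(lo,lo+12)])
    if len(Q): print(lo,len(Q),Q.mean(0).round(1),Q.min(0).round(1),Q.max(0).round(1))
d=np.load("scene0.npy")
print("bottle",withdepth("scene",[(381,333),(337,205)],[d[333,381],d[205,337]]))
```

```text
1.1 [ 440.2366197  -327.20991388  289.33612516] [ 3.14142587e+00  1.00038702e-04 -2.06437376e-01]
[ 510.82291331 -341.43403899  480.78019773] [-0.25136026  0.05176662 -0.96650827]
[[310.57064638 208.60436118]
 [310.78265901 176.802069  ]]
3530 ((475.99853515625, -335.94903564453125), (70.04874420166016, 141.77333068847656), 58.94890594482422)
108 8 [ 443.1 -324.3  113.8] [ 440.8 -324.7  109.4] [ 445.4 -323.9  118.3]
132 32 [ 473.8 -327.9  140.6] [ 433.6 -331.4  134.5] [ 478.1 -320.9  144. ]
144 262 [ 458.3 -324.1  151.7] [ 433.6 -331.2  144.4] [ 476.9 -315.1  156. ]
156 258 [ 455.4 -323.2  157.9] [ 442.4 -328.6  156. ] [ 468.1 -317.9  160.5]
bottle [[ 513.4370304  -420.20766198   87.7705088 ]
 [ 840.60043514  271.62744041   -2.87731651]]
```

View pics/w1.png

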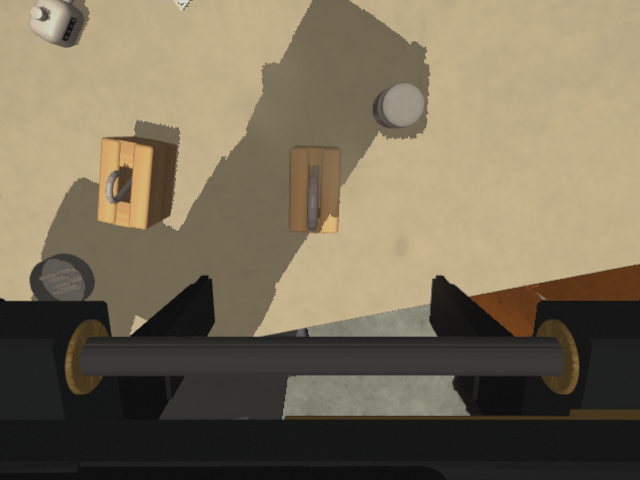

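The wrist view shows the hook's edge along column 313, rows 165–230, in line with the tool. The bottle at (400,105) is lower than the fingers will go. I refine yaw and centre, then grasp.

Run:
```python
from m import *
for n,f in [("wrist","w1"),("side","side0"),("scene","scene0")]:
    P,uv=cloud(n,np.load(f+".npy"),[(400,500),(-370,-270),(128,168)])
    vx,vy,x0,y0=cv2.fitLine(P[:,:2].astype(np.float32),cv2.DIST_HUBER,0,.01,.01).ravel()
    print(n,np.degrees(np.arctan(vy/vx)),x0,y0,y0+(455-x0)*vy/vx,np.percentile(P[:,2],98), (P[:,0].max()+P[:,0].min())/2)
    # plate
for n in ["side","scene"]:
    P,uv=cloud(n,np.load(n+"0.npy"),[(490,690),(-30,120),(163,173)])
    vx,vy,x0,y0=cv2.fitLine(P[:,:2].astype(np.float32),cv2.DIST_HUBER,0,.01,.01).ravel();print(n,np.degrees(np.arctan(vy/vx)),np.median(P[:,2]))
# screw head by side image: dark at (282,262)
W=withdepth("side",[(282,262)],[np.load("side0.npy")[262,282]]);print(W, np.degrees(np.arctan2(W[0,1]-54.7,W[0,0]-555)))
```

```text
wrist -13.622793 457.96115 -324.0399 -323.32227 159.971540192499 455.8563155320195
side -11.4802065 452.77444 -320.493 -320.945 160.86924693733312 455.08276027942827
scene -13.460963 450.38675 -324.64093 -325.74515 160.03748244263414 452.66135678169616
side -11.037197 170.42454893875993
scene -11.674857 169.1723785709039
[[636.55648451  39.10116888 174.02536865]] -10.827857293222777
```

>>> servo_tool:
  moves: [0.04,0.0125,-0.05,-0.0065,0.5,0.04,0.0125,-0.14,-0.0065,0.5,0.04,0.0125,-0.22,-0.0065,0.5,0.04,0.0125,-0.29,-0.0065,0.4,0.04,0.0125,-0.34,-0.0065,0.4,0.04,0.0125,-0.361,-0.0065,0.4,0.04,0.0125,-0.361,-0.0065,0.4,0.04,0.0125,-0.361,-0.0065,0.4]

```text
t: 1.82
eef_pos: [455.2, -324.2, 145.4]
tcp_rot: [3.141, 0.0, -0.231]
ft_force: [-0.0, 0.9, 0.2]
opening: 0.494
grip_force: 0.0
```

Run:
```python
from m import *
s=state();print(s["t"],s["eef_pos"],s["tcp_rot"],s["opening"],s["ft_force"])
p,d=read_camera("wrist");cv2.imwrite("pics/w2.png",p)
P,uv=cloud("wrist",d,[(400,500),(-345,-300),(128,168)])
vx,vy,x0,y0=cv2.fitLine(P[:,:2].astype(np.float32),cv2.DIST_HUBER,0,.01,.01).ravel()
print(len(P),np.degrees(np.arctan(vy/vx)),x0,y0,y0+(455-x0)*vy/vx,np.percentile(P[:,2],98),P[:,0].max(),P[:,0].min())
```

```text
1.8167 [ 455.21860472 -324.16742726  145.38843129] [ 3.14143260e+00  1.34974491e-05 -2.30749288e-01] 0.49377298280656323 [-0.01471433  0.86357954  0.15510377]
1556 -13.783191 461.56006 -323.61966 -322.0104 160.9367855512649 479.36531523271265 434.43441696140303
```

View pics/w2.png

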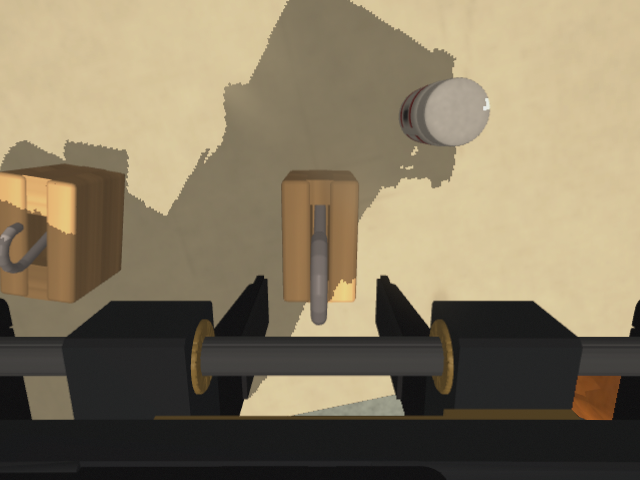

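The hook (arc at col 318, rows 230–325) sits between the fingers at cols 265 and 380, with about a 1–2 mm offset. I correct that and close.

>>> servo_tool:
  moves: [0.0025,0.003,0.001,0,0.4,0.0025,0.003,0.001,0,0.2,0.0025,0.003,0.001,0,0,0.0025,0.003,0.001,0,0,0.0025,0.003,0.001,0,0,0.0025,0.003,0.001,0,0,0.0025,0.003,0.001,0,0,0.0025,0.003,0.001,0,0,0.0025,0.003,0.001,0,0,0.0025,0.003,0.001,0,0]

```text
t: 2.7
eef_pos: [456.4, -322.1, 145.3]
tcp_rot: [3.142, 0.0, -0.23]
ft_force: [-0.8, -0.4, 0.2]
opening: 0.006
grip_force: 0.0
```

The fingers shut on nothing, so I look again.

Run:
```python
from m import *
s=state();print(s["opening"],s["grip_force"],s["ft_force"])
p,d=read_camera("wrist");p2,d2=read_camera("side")
cv2.imwrite("pics/w3.png",np.hstack([p[180:420,200:440],cv2.resize(p2[170:270,330:430],(240,240),interpolation=cv2.INTER_CUBIC)]))
print(proj("wrist",[s["eef_pos"],s["eef_pos"]+[0,0,19]]),proj("side",[s["eef_pos"]]))
np.save("w3.npy",d)
for n,dd in (("wrist",d),("side",d2)):
    P,uv=cloud(n,dd,[(400,500),(-345,-300),(128,168)]);print(len(P),P.min(0),P.max(0))
```

```text
0.0056796389182643976 0.0 [-0.75761487 -0.41503529  0.24451249]
[[322.45433333 282.98690842]
 [322.56703097 298.14517095]] [[377.91705991 211.68817914]]
743 [ 460.6833434  -330.9002033   134.73817417] [ 479.09457968 -319.99137209  167.93742204]
63 [ 433.31168774 -328.27468774  131.3307763 ] [ 477.79148881 -311.34752272  167.25006844]
```

View pics/w3.png

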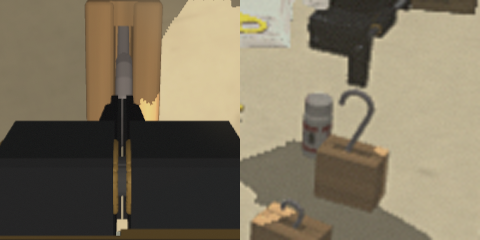

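Run:
```python
from m import *
p2,d2=read_camera("side");p1,d1=read_camera("scene")
a=cv2.resize(p2[180:230,350:405],(440,400),interpolation=cv2.INTER_CUBIC)
b=cv2.resize(p1[270:345,300:382],(440,400),interpolation=cv2.INTER_CUBIC)
cv2.imwrite("pics/v4.png",np.clip(np.hstack([a,b])[:, :800]*1.6,0,255).astype(np.uint8))
for n,dd in (("side",d2),("scene",d1)):
    P,uv=cloud(n,dd,[(400,500),(-390,-270),(120,240)])
    for lo in range(130,215,6):
        m=(P[:,2]>=lo)&(P[:,2]<lo+6)
        if m.any(): print(n,lo,m.sum(),P[m].min(0).round(),P[m].max(0).round(),uv[m].min(0),uv[m].max(0))
```

```text
side 130 6 [ 433. -328.  131.] [ 478. -314.  135.] [371 213] [385 218]
side 136 11 [ 434. -328.  136.] [ 478. -313.  142.] [371 211] [385 216]
side 142 11 [ 434. -330.  143.] [ 476. -316.  148.] [372 210] [385 214]
side 148 11 [ 438. -327.  150.] [ 472. -313.  154.] [373 209] [384 212]
side 154 18 [ 441. -330.  154.] [ 469. -314.  160.] [374 207] [383 210]
side 160 3 [ 454. -325.  160.] [ 460. -317.  161.] [377 207] [379 208]
side 166 11 [ 446. -321.  167.] [ 467. -315.  172.] [375 204] [382 206]
side 172 10 [ 446. -323.  172.] [ 467. -312.  178.] [375 203] [382 205]
side 178 14 [ 444. -326.  178.] [ 468. -310.  183.] [375 201] [383 203]
side 184 21 [ 444. -324.  184.] [ 467. -311.  190.] [375 199] [383 202]
side 190 14 [ 445. -325.  191.] [ 468. -311.  196.] [375 197] [383 199]
side 196 16 [ 443. -329.  197.] [ 468. -309.  202.] [375 195] [384 198]
side 202 14 [ 443. -330.  202.] [ 468. -309.  207.] [375 194] [384 197]
side 208 6 [ 443. -328.  208.] [ 448. -309.  214.] [382 191] [384 195]
side 214 3 [ 443. -324.  214.] [ 445. -316.  219.] [383 190] [384 192]
scene 130 8 [ 430. -328.
[... 362 characters left out ...]
0.  161.] [ 458. -326.  163.] [337 298] [341 298]
scene 166 17 [ 442. -331.  167.] [ 466. -315.  172.] [333 293] [343 297]
scene 172 10 [ 443. -331.  172.] [ 461. -318.  177.] [333 293] [342 295]
scene 178 19 [ 440. -332.  178.] [ 463. -315.  182.] [333 290] [343 294]
scene 184 4 [ 440. -328.  185.] [ 444. -318.  189.] [333 289] [335 292]
scene 190 4 [ 443. -324.  191.] [ 445. -316.  193.] [333 287] [334 289]
scene 196 4 [ 441. -326.  196.] [ 445. -312.  200.] [332 284] [334 287]
scene 202 8 [ 441. -327.  202.] [ 447. -309.  206.] [332 281] [334 286]
scene 208 3 [ 440. -328.  210.] [ 445. -312.  214.] [332 280] [334 283]
scene 214 1 [ 442. -321.  214.] [ 442. -321.  214.] [333 281] [333 281]
```

View pics/v4.png

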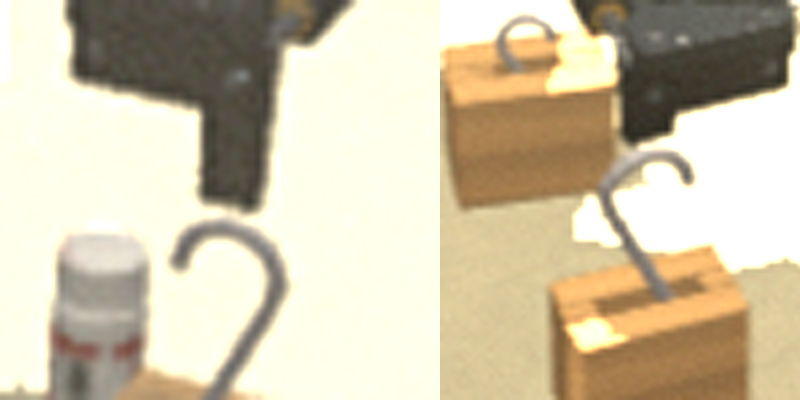

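Both views agree: the shut fingertips are really at z≈166 while the reported TCP is 145, so the tips lie about 20 mm higher than reported. The x and y are fine. I open, go 20.5 mm lower and close again.

>>> servo_tool:
  moves: [0,0,0,0,0.4,0,0,0,0,0.4,0,0,0,0,0.4,0,0,0,0,0.4,0,0,0,0,0.4,0,0,0,0,0.4,0,0,-0.02,0,0.4,0,0,-0.04,0,0.4,0,0,-0.051,0,0.4,0,0,-0.051,0,0.4]

```text
t: 3.73
eef_pos: [456.0, -321.7, 123.4]
tcp_rot: [-3.141, 0.002, -0.23]
ft_force: [-0.8, 0.3, 0.3]
opening: 0.402
grip_force: 0.0
```

>>> servo_tool:
  moves: [0,0,0,0,0.2,0,0,0,0,0,0,0,0,0,0,0,0,0,0,0,0,0,0,0,0,0,0,0,0,0,0,0,0,0,0,0,0,0,0,0,0,0,0,0,0]

```text
t: 4.48
eef_pos: [456.6, -322.2, 125.1]
tcp_rot: [3.141, -0.0, -0.23]
ft_force: [-0.9, 0.6, 0.8]
opening: 0.074
grip_force: 30.0
```

Gripped: opening 7 mm, 30 N. I lift straight up out of the slot.

>>> servo_tool:
  moves: [0,0,0.03,0,0,0,0,0.06,0,0,0,0,0.1,0,0,0,0,0.15,0,0,0,0,0.2,0,0,0,0,0.25,0,0,0,0,0.25,0,0,0,0,0.25,0,0,0,0,0.25,0,0]

```text
t: 5.23
eef_pos: [456.1, -321.8, 224.0]
tcp_rot: [-3.141, 0.001, -0.23]
ft_force: [-0.3, -0.5, -1.1]
opening: 0.076
grip_force: 30.0
```

```bash
cat > hk.py <<'E'
from m import *
def hook(E=None):
    s=state();e=s["eef_pos"];y=s["tcp_rot"][2];c,si=np.cos(y),np.sin(y)
    print("eef",e.round(1),"yaw",np.degrees(y).round(2),"grip",s["grip_force"],s["opening"])
    out={}
    for n in ["wrist","side","scene"]:
        p,d=read_camera(n);out[n]=(p,d)
        v,u=np.nonzero(d>0);P=withdepth(n,np.c_[u,v],d[v,u])
        L=P-e; X=c*L[:,0]+si*L[:,1];Y=-si*L[:,0]+c*L[:,1];Z=L[:,2]-36  # tool-aligned; hook top approx 36 above reported TCP
        m=(abs(X)<45)&(abs(Y)<13)&(Z>-150)&(Z<4)
        for lo in [-150,-140,-130,-115,-100,-85,-70,-55,-45,-35,-30,-25,-15]:
            q=m&(Z>=lo)&(Z<lo+10)
            if q.sum()>1: print(n,lo,q.sum(),"X",X[q].min().round(1),X[q].mean().round(1),X[q].max().round(1),"Y",np.median(Y[q]).round(1))
    return out
E
python3 -c "
from hk import *
o=hook(); cv2.imwrite('pics/w5.png',np.hstack([o['wrist'][0][150:420,200:440],cv2.resize(o['side'][0][140:230,330:410],(240,270))]))"
```

```text
eef [ 456.1 -321.8  224. ] yaw -13.16 grip 29.999732114374638 0.07572464361964651
wrist -130 38 X 18.7 21.4 22.9 Y -0.2
wrist -115 118 X 12.2 17.2 20.5 Y 0.2
wrist -100 136 X 6.7 10.8 14.1 Y 0.2
wrist -85 5 X 6.3 7.2 7.7 Y -0.4
wrist -35 17 X 20.9 22.2 22.8 Y 0.2
wrist -30 107 X 18.9 21.6 22.9 Y 0.2
wrist -25 219 X 10.1 20.6 22.9 Y 0.7
wrist -15 760 X -14.7 12.5 21.2 Y 0.4
side -150 17 X -15.3 -1.5 10.7 Y 0.1
side -140 21 X -20.0 0.4 18.2 Y 0.9
side -130 15 X -24.6 -2.5 21.8 Y 0.1
side -115 7 X 10.7 14.2 19.0 Y 1.7
side -100 8 X 3.8 7.3 11.1 Y 2.5
side -85 6 X -1.2 1.4 4.4 Y 2.6
side -70 10 X -10.3 -5.7 -1.2 Y 1.0
side -55 7 X -16.6 -12.9 -8.4 Y 2.9
side -45 9 X -20.7 -16.4 -11.4 Y 2.6
side -35 10 X -25.0 -20.9 -16.7 Y 1.1
side -30 13 X -25.0 -6.3 22.7 Y 1.4
side -25 20 X -24.6 -2.8 22.7 Y 1.3
side -15 37 X -21.1 -3.5 17.6 Y 4.9
scene -150 32 X -20.5 -3.3 13.1 Y -2.1
scene -140 28 X -25.1 -2.0 19.4 Y -2.2
scene -130 20 X -25.8 -4.0 19.2 Y -2.1
scene -115 9 X 7.2 11.2 16.3 Y -3.7
scene -100 10 X -0.8 5.3 9.4 Y -3.4
scene -85 12 X -7.3 -1.7 3.4 Y -2.0
scene -70 12 X -12.7 -7.8 -1.8 Y -5.2
scene -55 10 X -18.1 -14.0 -8.1 Y -3.2
scene -45 14 X -24.3 -18.6 -15.0 Y -3.5
scene -35 13 X -26.0 -14.0 18.2 Y -3.7
scene -30 19 X -24.5 -0.3 19.8 Y -3.7
scene -25 27 X -26.9 -6.9 19.8 Y -4.2
scene -15 49 X -23.0 -4.8 17.8 Y -6.9
```

View pics/w5.png

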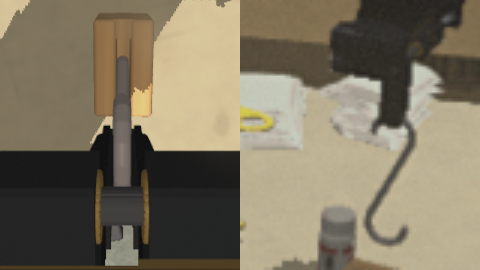

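The hook hangs straight in the grip, with its tip about 19 mm ahead of the TCP and 8 mm above the reported TCP height. I travel high to a staging point beyond the plate's free end.

>>> servo_tool:
  moves: [0,0.01,0.06,0,0,0.005,0.04,0.12,0.001,0,0.01,0.1,0.15,0.002,0,0.015,0.17,0.15,0.003,0,0.02,0.25,0.15,0.004,0,0.025,0.33,0.15,0.005,0,0.03,0.41,0.15,0.006,0,0.035,0.49,0.15,0.007,0,0.04,0.57,0.15,0.008,0,0.045,0.65,0.15,0.009,0,0.05,0.73,0.15,0.01,0,0.055,0.8,0.15,0.0105,0]

```text
t: 6.38
eef_pos: [478.1, -0.3, 284.4]
tcp_rot: [3.142, 0.001, -0.196]
ft_force: [0.4, -0.1, -1.0]
opening: 0.078
grip_force: 30.0
```

>>> servo_tool:
  moves: [0.002,0.06,0,0,0,0.005,0.11,0,0,0,0.008,0.15,0,0,0,0.01,0.17,-0.02,0,0,0.01,0.177,-0.05,0,0,0.01,0.177,-0.09,0,0,0.01,0.177,-0.13,0,0,0.01,0.177,-0.17,0,0,0.01,0.177,-0.2,0,0,0.01,0.177,-0.2,0,0,0.01,0.177,-0.2,0,0,0.01,0.177,-0.2,0,0]

```text
t: 7.38
eef_pos: [482.7, 68.4, 205.2]
tcp_rot: [3.141, -0.0, -0.197]
ft_force: [-0.4, -0.1, -1.1]
opening: 0.077
grip_force: 30.0
```

```bash
cat > hole.py <<'E'
from hk import *
def hole(n,d,p,zz=170):
    P,uv=cloud(n,d,[(500,690),(-10,110),(163,176)]); 
    m=np.zeros((480,640),np.uint8); m[uv[:,1],uv[:,0]]=255
    cs,h=cv2.findContours(m,cv2.RETR_CCOMP,cv2.CHAIN_APPROX_NONE); print(n,len(P),"z",np.median(P[:,2]).round(1))
    for c,hh in zip(cs,h[0]):
        if len(c)>20:
            W=onplane(n,c.reshape(-1,2),zz)[:,:2].astype(np.float32); print(" hole" if hh[3]>=0 else " outer",cv2.fitEllipse(W),cv2.minAreaRect(W) if hh[3]<0 else "", cv2.boundingRect(c))
E
python3 -c "
from hole import *
o=hook(); cv2.imwrite('pics/w6.png',o['wrist'][0])
for n in o: hole(n,o[n][1],o[n][0])"
```

```text
eef [482.7  68.4 205.2] yaw -11.28 grip 29.999686181545258 0.07717758188705386
wrist -130 31 X 19.7 22.0 23.2 Y 0.2
wrist -115 113 X 13.4 18.1 21.0 Y 0.8
wrist -100 127 X 6.2 11.4 14.7 Y 0.8
wrist -85 16 X 6.4 7.5 8.4 Y 0.2
wrist -35 7 X 21.6 22.4 23.0 Y 0.3
wrist -30 90 X 19.2 21.9 23.2 Y 0.5
wrist -25 200 X 16.5 21.1 23.2 Y 0.7
wrist -15 721 X -13.5 13.5 21.5 Y 0.3
side -150 23 X -13.2 -2.2 10.4 Y 2.2
side -140 36 X -21.6 -0.3 20.8 Y 2.1
side -130 23 X -24.9 -4.1 21.8 Y 2.0
side -115 13 X 9.4 14.2 19.1 Y 2.1
side -100 11 X 3.5 7.8 10.9 Y 2.1
side -85 14 X -2.8 1.8 6.3 Y 1.9
side -70 13 X -9.8 -5.1 -1.4 Y 2.4
side -55 14 X -15.7 -11.1 -5.7 Y 2.3
side -45 13 X -19.4 -16.1 -11.7 Y 2.0
side -35 15 X -23.7 -15.0 19.9 Y 2.0
side -30 22 X -24.9 -11.0 19.9 Y 2.4
side -25 24 X -24.9 -4.9 22.0 Y 2.0
side -15 60 X -22.1 -4.1 19.1 Y 4.8
scene -150 18 X -15.2 -1.7 10.5 Y -3.9
scene -140 23 X -25.2 -3.4 19.1 Y -3.6
scene -130 16 X -27.6 -3.8 18.1 Y -2.5
scene -115 9 X 7.0 12.5 16.3 Y -3.0
scene -100 10 X -0.1 4.7 9.8 Y -5.1
scene -85 8 X -4.5 -0.7 2.6 Y -0.7
scene -70 10 X -10.8 -6.3 -2.0 Y -2.9
[... 639 characters left out ...]
188, 44.176483154296875), (53.94001388549805, 164.0945587158203), 78.09333801269531) ((597.3885498046875, 45.37620544433594), (52.5785026550293, 133.5937042236328), 78.4432373046875) (268, 255, 56, 24)
 hole ((554.9442138671875, 54.462154388427734), (27.967830657958984, 28.550350189208984), 90.52053833007812)  (307, 269, 13, 8)
scene 378 z 169.2
 outer ((599.0656127929688, 40.52439498901367), (53.23125076293945, 162.25888061523438), 78.5397720336914) ((593.8983764648438, 41.42026901245117), (53.579933166503906, 132.68121337890625), 78.39310455322266) (288, 204, 45, 16)
 hole ((551.6360473632812, 50.9779052734375), (27.234085083007812, 31.6483211517334), 140.46449279785156)  (290, 212, 11, 7)
```

View pics/w6.png

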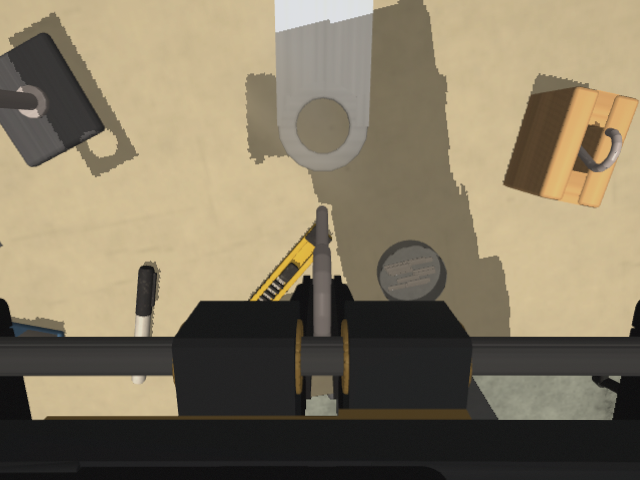

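The wrist view shows the hook plane and the hole both at column 322 (hole centre at about (323,125)), so they are in line. I drop to a tip height 8 mm above the plate, outside the free end, then advance 55 mm.

>>> servo_tool:
  moves: [0,0,-0.04,-0.001,0,0,0,-0.086,-0.002,0,0,0,-0.086,-0.002,0,0.03,-0.006,-0.086,-0.002,0,0.06,-0.012,-0.086,-0.002,0,0.09,-0.018,-0.086,-0.002,0,0.12,-0.025,-0.086,-0.002,0,0.1355,-0.028,-0.086,-0.002,0,0.1355,-0.028,-0.086,-0.002,0,0.1355,-0.028,-0.086,-0.002,0]

```text
t: 8.37
eef_pos: [536.5, 57.5, 170.9]
tcp_rot: [3.142, 0.0, -0.203]
ft_force: [-0.4, -0.5, -0.7]
opening: 0.075
grip_force: 30.0
```

```bash
python3 -c "
from hole import *
s=state();print(s['eef_pos'],s['ft_force'])
p,d=read_camera('wrist');p2,d2=read_camera('side')
a=cv2.resize(p[100:340,220:420],(500,600),interpolation=cv2.INTER_CUBIC);b=cv2.resize(p2[225:325,280:330],(300,600),interpolation=cv2.INTER_CUBIC)
cv2.imwrite('pics/w7.png',np.hstack([a,b]));hole('wrist',d,p)"
```

```text
[536.4609893   57.47442675 170.90254533] [-0.35314537 -0.48624011 -0.70675678]
wrist 26710 z 170.0
 outer ((604.3062744140625, 43.805442810058594), (53.72016525268555, 139.43572998046875), 78.27193450927734) ((596.6270751953125, 45.41781997680664), (47.9744873046875, 124.22254943847656), 78.27671813964844) (265, 0, 116, 284)
```

View pics/w7.png

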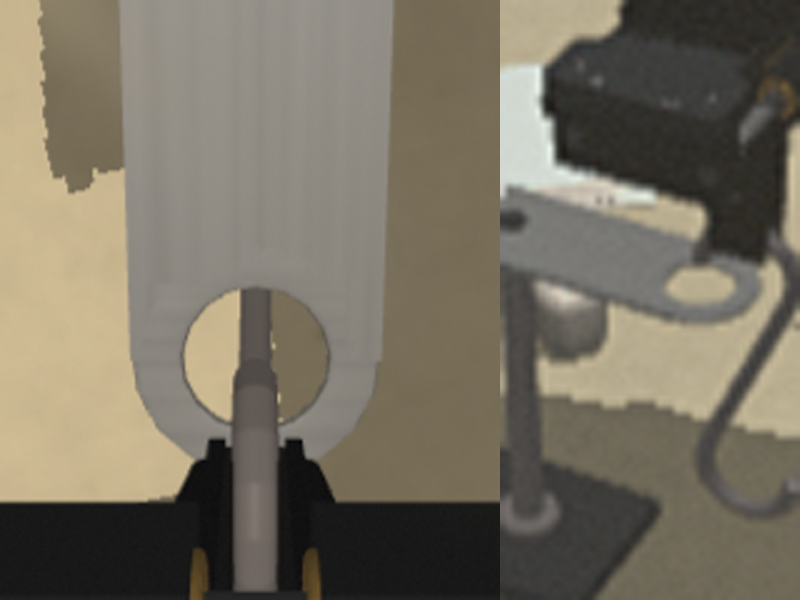

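The tip is over the hole and centred sideways (hole centre at crop (256,356), bar at col 256). I lower it through.

>>> servo_tool:
  moves: [0,0,-0.01,0,0,0,0,-0.02,0,0,0,0,-0.03,0,0,0,0,-0.04,0,0,0,0,-0.047,0,0,0,0,-0.047,0,0,0,0,-0.047,0,0]

```text
t: 9.05
eef_pos: [536.6, 57.5, 151.6]
tcp_rot: [3.141, 0.0, -0.203]
ft_force: [-0.1, -0.5, -0.9]
opening: 0.076
grip_force: 30.0
```

```bash
python3 -c "
from hole import *
p,d=read_camera('wrist');p2,d2=read_camera('side')
a=cv2.resize(p[100:340,220:420],(500,600),interpolation=cv2.INTER_CUBIC);b=cv2.resize(p2[235:325,285:330],(300,600),interpolation=cv2.INTER_CUBIC)
cv2.imwrite('pics/w8.png',np.hstack([a,b]))
P,uv=cloud('side',d2,[(480,690),(20,90),(171,215)]);e=state()['eef_pos']
m=(abs(P[:,0]-e[0])<14); print(P[m].min(0),np.sort(P[m][:,2])[:6])"
```

```text
[523.01319826  46.99169003 171.19012114] [171.19012114 171.30842733 171.44586837 171.73517111 171.85690728
 171.97554979]
```

View pics/w8.png

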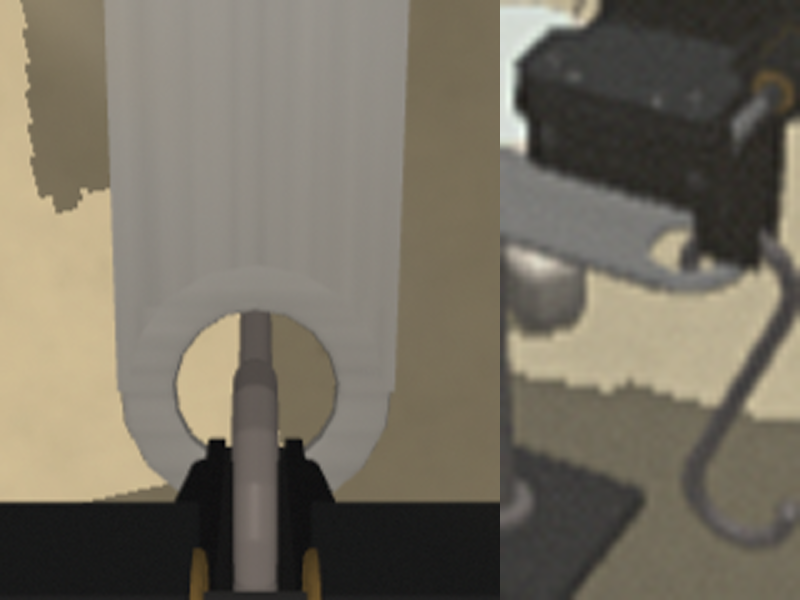

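The tip is inside the hole with no contact force. I lower 1 mm more and then let go gently.

>>> servo_tool:
  moves: [0,0,-0.0025,0,0,0,0,-0.0025,0,0]

```text
t: 9.32
eef_pos: [536.7, 57.5, 150.8]
tcp_rot: [3.141, -0.0, -0.203]
ft_force: [-0.0, 0.1, -1.0]
opening: 0.075
grip_force: 30.0
```

>>> servo_tool:
  moves: [0,0,0,0,0.12,0,0,0,0,0.2,0,0,0,0,0.3,0,0,0,0,0.4,0,0,0,0,0.5,0,0,0,0,0.5,0,0,0,0,0.5,0,0,0,0,0.5,0,0,0,0,0.5,0,0,0,0,0.5,0,0,0,0,0.5,0,0,0,0,0.5]

```text
t: 10.32
eef_pos: [536.7, 57.5, 150.8]
tcp_rot: [3.142, 0.0, -0.203]
ft_force: [-0.7, 0.1, 0.4]
opening: 0.498
grip_force: 0.0
```

>>> servo_tool:
  moves: [0,0,0.02,0,0.5,0,0,0.05,0,0.5,0,0,0.1,0,0.5,0,0,0.18,0,0.5,-0.03,0,0.26,0,0.5,-0.07,0,0.3,0,0.5,-0.1,0,0.3,0,0.5,-0.1,0,0.3,0,0.5,-0.1,0,0.3,0,0.5]

```text
t: 11.07
eef_pos: [496.7, 57.5, 271.4]
tcp_rot: [-3.141, -0.001, -0.203]
ft_force: [0.3, -0.1, -0.5]
opening: 0.5
grip_force: 0.0
```

```bash
cat > chk.py <<'E'
from hole import *
for k in range(2):
    p,d=read_camera('side');P,uv=cloud('side',d,[(490,580),(30,85),(20,185)])
    s=state();print(s["t"],P[:,2].max())
    for lo in range(25,185,15):
        m=(P[:,2]>=lo)&(P[:,2]<lo+15)
        if m.any(): print(lo,P[m].min(0).round(1),P[m].mean(0).round(1),P[m].max(0).round(1))
    for i in range(12): read_camera('side') if k==0 else 0
E
python3 chk.py; python3 -c "
from hole import *
w,_=read_camera('wrist');p,_=read_camera('side')
cv2.imwrite('pics/f.png',np.hstack([cv2.resize(w,(500,375)),cv2.resize(p[230:330,265:345],(300,375),interpolation=cv2.INTER_CUBIC)]))"
```

```text
11.1167 180.6631850135126
25 [530.7  54.2  34.2] [542.5  58.4  37.9] [555.3  62.9  40. ]
40 [520.3  50.7  40.4] [544.7  57.7  46.1] [563.7  64.7  54.4]
55 [520.4  52.6  55.3] [546.3  57.1  60.8] [563.7  63.8  69.1]
70 [547.6  53.1  70.2] [554.   56.1  77.3] [561.2  57.7  83.1]
85 [540.3  55.   85.7] [547.   57.4  92. ] [552.5  60.   98. ]
100 [534.2  56.9 100.8] [539.5  59.3 107. ] [544.5  61.9 114.2]
115 [524.6  56.  115.9] [531.4  61.  122.4] [538.6  63.9 129.7]
130 [518.6  60.9 130.8] [524.   63.3 138.1] [531.2  67.2 144.8]
145 [513.7  60.3 146.2] [517.4  63.2 152.1] [522.   65.1 159.3]
160 [514.1  30.3 160.2] [554.5  55.8 169.9] [579.9  77.3 175. ]
175 [523.9  56.2 175.6] [535.   59.5 177.7] [546.7  63.1 180.7]
11.7667 179.91033944969683
25 [528.6  50.9  33.1] [542.6  57.5  37.5] [555.3  61.6  39.7]
40 [520.4  47.8  40.1] [544.7  57.5  46.5] [563.7  64.6  54.9]
55 [520.8  52.6  55.1] [546.7  57.3  60.5] [563.9  63.7  68.6]
70 [547.2  53.7  70.1] [554.2  56.2  77. ] [560.8  58.4  83.6]
85 [539.4  54.2  85.7] [546.6  57.8  92.8] [552.7  61.3  98.6]
100 [532.4  54.9 100.8] [539.   58.7 107.8] [545.3  61.  113.7]
115 [524.1  56.3 115.7] [531.4  60.6 123. ] [536.6  63.4 128.8]
130 [518.6  60.3 130.8] [523.9  62.7 137.8] [529.   67.4 144. ]
145 [514.1  59.3 147.1] [517.7  63.2 152.9] [521.8  66.1 159.7]
160 [514.5  30.1 161. ] [554.4  56.1 170. ] [580.   78.7 174.5]
175 [524.2  54.6 175.2] [536.5  58.6 177. ] [549.4  62.5 179.9]
```

View pics/f.png

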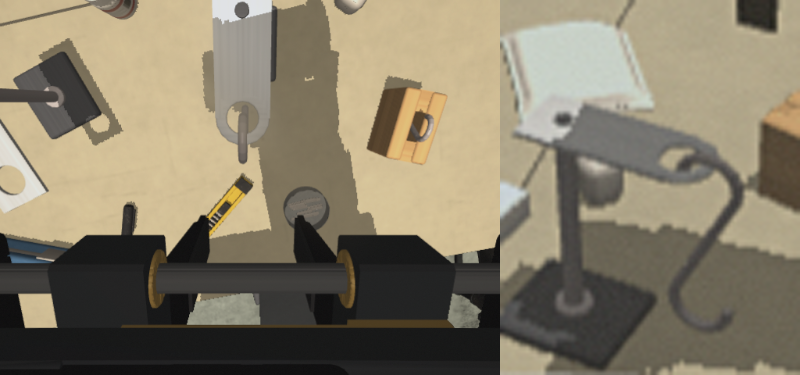

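The hook hangs from the rim of the round-ended plate: its tip goes through the hole and its top is at about 178, so the arc rests on the plate. It is still, the gripper is clear, and the small hook is untouched in its block.

```bash
python3 -c "
from cell import *
print(job_done())"
```

```text
the job is handed in; nothing more can be done
None
```

The bigger S-hook hangs still and free from the hole rim of the round-ended plate, the small hook was left in its block, and the job was handed in after about 12 s of robot time.

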